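# Load a glass slide carrier under the stage clips

## Task

Pick up the glass slide carrier by its black grip block, lay it on the inspection stage and slide it, ramped end first, under the two sprung clips until both clips have ridden up and snapped down into its cross grooves. The stop behind the clips has been set by hand, so feel for the snap and for the stop, and push gently: the glass must not be rammed or pressed hard against the stage. Leave the carrier there, released, and do not disturb the parts that lie around.

Things in the scene. Friction and masses are not known exactly. Their poses are not given: they have to be found in the camera images.
- carrier: loose slide carrier, a flat aluminium tray 110 (x) x 60 (y) x 8 mm with a pale glass slide let into its top, 100 to 200 g; origin at the centre of its underside, +x to its ramped front end, z up. The top slopes from 2 mm thick at the front edge to the full 8 mm at x = +41 mm; a cross groove, 9 mm long, floor 4 mm above the underside, runs from x = +26 to +17 mm on each side of the glass.
- carrier_grip (a point): point in the black grip block that stands on the rear end of the carrier: block 16 (x) x 24 (y) mm, its top 30 mm above the carrier's underside; the point lies on its middle line, 20 mm above the underside and 42 mm behind the carrier's centre (axes as the carrier's)
- carrier_front (a point): middle of the lower front edge of the carrier, 55 mm ahead of its centre
- stage: fixed grey inspection stage, bed 190 (x) x 96 (y) mm, its origin the centre of its underside, bed top 22 mm above that, highest point 45 mm; the carrier goes in along the stage's +x, its own x axis along the stage's, between two steel guide strips 5 mm high and 63.2 mm apart that run from x = -20 to +72 mm, centred on the stage's x axis
- stage_bed (a point): centre of the top of the stage's bed (the oiled surface that the carrier slides on), 22 mm above the stage's origin, axes as the stage's
- stage_entry (a point): where the guide strips begin, on the bed, 54 mm before its centre; from here to x = -20 mm they flare, 78 mm apart here
- stop_nominal (a point): fixed mark on the bed, 60 mm ahead of its centre: middle of the range of the dark stop bar. The front face of the bar is clamped up to 11 mm before or behind it, unseen by this reading, and carries the clips with it. When the carrier's front edge meets the stop, the noses lie in the middle of the grooves; they have dropped fully from about 1.5 mm short of the stop.
- clip_left (a joint): sprung steel leaf hinged on the stop bar, with a round brass nose 6 mm in diameter 34 mm in front of the stop face, 21 mm to the stage's +y side; at rest 3 mm above the bed, pressing with 1 to 2.5 N. Value: lift angle, rad: 0 with nothing under it, about 0.11 with the nose on the full 8 mm of the carrier, about 0.02 when snapped down into the groove
- clip_right (a joint): the same for the clip on the stage's -y side. Pushing the carrier in takes about 4 to 9 N while both noses climb its ramp, about 2 N with them on the flat top, less as they snap down, then rises firmly at the rigid stop: 5 N there is ample.
- ball_bearing: bystander: ball bearing 47 mm across, 14 mm high, origin at the centre of its underside
- loupe: bystander: black loupe 37 mm across, 28 mm high, origin at the centre of its underside
- roller_cone: bystander: tapered roller cone 47 mm across, 19 mm high, origin at the centre of its underside

How it is judged:
By the outcome, as a careful person would: the job done as asked, in the order asked, and still so for the second after the job is handed in, with the robot touching nothing.
It also fails if it takes over 70 s, if anything falls off the work surface, if the arm or the gripper's body presses on something with over 40 N, if the wrist force passes 120 N, or if a joint passes its speed limit or range.

## Robot

A 6-joint arm with a two-finger parallel gripper is mounted at the origin on a cart in front of the work surface, level with it; the furniture and walls round the work are solid. World frame = base frame: x ahead of the robot, y to its left, z up, the work surface at z = 0. Lengths are in m, angles in degrees, forces in N, time in s.
With the tool pointing down it reaches from about 0.275 to 0.725 m from the base axis. Payload 15.9 kg.
Tool frame: the origin (TCP) lies on the front face of the gripper's body, between the roots of the fingers; the fingertips stand 73 mm ahead of it and the grasp point (between the pads) lies 54 mm ahead of it (arm.tip_extent is the distance from the TCP to the fingertips, in m); z points along the fingers, y is the line along which they close (so a half turn about z gives the same grasp; the last joint's range is limited). The gripper opens to 85 mm and grips with 20 to 120 N. Pads are 22 mm wide; open, the fingers measure 114 mm over their backs; the gripper's body (76 mm by 85 mm) begins 54 mm behind the grasp point. The pads swing forward as they close: fully open they stand 13 mm farther back than shut.
Start: joints at [0, 12.198, -1.971, 75.831, 0, 90], TCP at [0.5, -0, 0.304] pointing down, gripper open.
Joint ranges: [-170.91, 170.91], [-42.67, 98.43], [-65.05, 77.54], [-120.47, 116.71], [-90, 82.35], [-180, 180]. Speed limits (degrees/s): [108.29, 108.29, 136.94, 147.25, 180, 180].

## Interface

Orientations are given as a 3x3 rotation matrix whose columns are the frame's x, y, z axes.
In Python, from cell import arm gives the robot as it stands. The module is installed in compiled form; this text tells all that it offers.
- The arm moves only by the tool apply_moves, never from a script. Its argument "commands" is a list of rows, each an object with "grip": the closure, from -1 (fully open) to 1 (shut); "travel": the shift along the tool's x, y, z in cm, a list of three; "dr": the turn, a rotation vector about the tool's x, y, z in rad, a list of three. A call has 1 to 12 rows; each row shifts and turns the commanded pose from where the row before left it, along the tool's axes as they then stand; what a row does not reach is not made up. A row lasts 1/8 s, in which the tool goes at most 62.5 mm and 10.7 degrees, less where a joint would pass 70% of its speed; a pose out of reach is approached as far as the arm can. A call with a gripper value outside its range is refused whole. The fingers move at their own pace and stop on an object; "grip_force" is the grip in N (left out, the last holds). Time passes only in rows, so rows that do not move let the fingers close. It gives the time, the measured TCP pose, the force, the opening and the grip force at its end, in the units of the state.
- arm.read_state(): the state, without advancing time (a new reading comes with each control period).
- arm.camera(name): name is "scene" or "side" or "wrist"; returns the picture (400x640x3 uint8, red, green, blue); there is no depth.
- arm.camera_params(name): a dict with "fx", "fy", "cx", "cy" (pixels), "world_to_cam" (4x4, takes a point from world to camera coordinates). Camera axes: x right, y down, z forward; pixel columns grow to the right and rows downward; lengths in m; the calibration is good to about 2 mm. A picture is of the moment at which its call begins: read the wrist's pose just before it. camera_params takes no time and is no camera call; for the wrist camera it gives the pose at the moment of the call.
- arm.hand_in(): hands the job in; it is judged then, once.
The state is a dict: "time": time; "joint_pos": joint angles; "joint_velocities": joint speeds; "tau": joint torques, N m; "eef_pos": TCP position; "tcp_rot": TCP orientation; "force": force on the tool from outside, world axes, zero at the start; "torque": the same for the moment, N m; "width": opening from 0.0 (shut) to 1.0 (fully open); "finger_force": force on a finger pad.
Only numpy, scipy, OpenCV 4.12 (cv2) and the standard library are available. Lean on these libraries where they do the work, as an engineer would, in place of code of your own. Each camera call takes 0.05 s, during which the arm holds its last target. There are 200 camera calls.

## Working session

There is one attempt and no reset: what is moved stays moved. The work goes in short steps, Python scripts to look and compute and a tool call to move; the robot and the scene stay as the last step left them, time stands still between calls to the robot, and variables do not carry over. Pictures are saved under pics/ and viewed, at most 10 in all, crops included, and the job is handed in when it is done.

Besides the shell and the picture viewer there is one more tool, called after "Emit:" in YAML: its name, and indented under it one key for each argument. apply_moves: Moves the arm, as the interface text tells. Its arguments: {"type":"object","properties":{"commands":{"type":"array"},"grip_force":{"type":"number"}},"required":["commands"]}

```bash
mkdir -p pics
python3 - <<'E'
from cell import arm
import cv2,numpy as np
s=arm.read_state();print({k:np.round(v,3).tolist() for k,v in s.items()})
for n in("scene","side","wrist"):
    p=arm.camera_params(n);print(n,p["fx"],p["fy"],p["cx"],p["cy"],np.round(p["world_to_cam"],4).tolist())
    cv2.imwrite(f"pics/{n}0.png",arm.camera(n)[:,:,::-1])
a=cv2.imread("pics/scene0.png");b=cv2.imread("pics/side0.png")
E
```

```text
{'time': 0.0, 'joint_pos': [0.001, 12.224, -2.008, 75.83, -0.002, 90.001], 'joint_velocities': [0.057, -0.04, 0.065, 0.098, 0.186, -0.068], 'tau': [-0.001, -68.618, 48.713, 0.018, -0.0, -0.0], 'eef_pos': [0.5, 0.0, 0.303], 'tcp_rot': [[0.0, 1.0, -0.001], [1.0, -0.0, -0.0], [-0.0, -0.001, -1.0]], 'force': [0.359, -0.784, 0.157], 'torque': [-0.017, -0.012, 0.039], 'finger_force': 0.0, 'width': 0.999}
scene 486.8224102218114 486.8224102218114 317.22375522198325 197.98014287269623 [[-0.9043, -0.4267, -0.0118, 0.4971], [-0.1644, 0.3735, -0.913, 0.1274], [0.394, -0.8237, -0.4078, 0.8603], [0.0, 0.0, 0.0, 1.0]]
side 428.4428689419876 428.4428689419876 323.46552471665154 208.9960827726373 [[-0.9854, -0.1701, 0.0111, 0.5223], [-0.1057, 0.5586, -0.8227, 0.0986], [0.1337, -0.8118, -0.5684, 0.9655], [0.0, 0.0, 0.0, 1.0]]
wrist 283.8469592563347 283.8469592563347 319.35709216729094 198.0110453669704 [[1.0, -0.0001, -0.0016, -0.4997], [0.0004, -0.9555, 0.2949, -0.0393], [-0.0016, -0.2949, -0.9555, 0.3799], [0.0, 0.0, 0.0, 1.0]]
```

View pics/scene0.png

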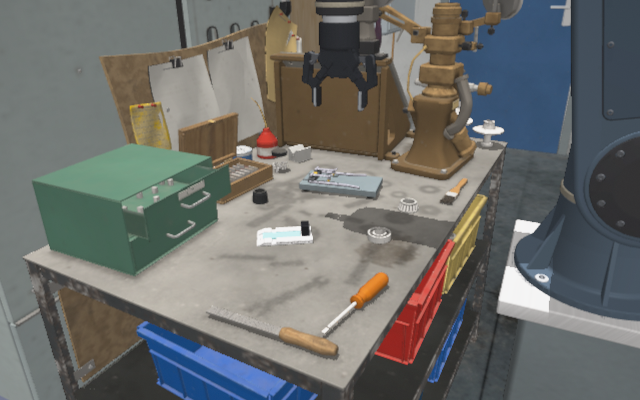

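View pics/side0.png

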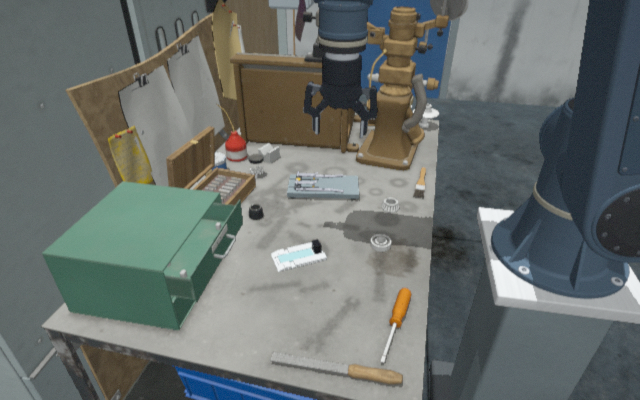

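View pics/wrist0.png

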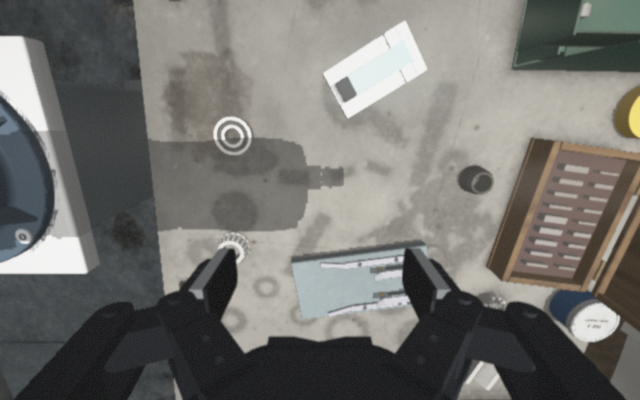

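The wrist picture shows the carrier at about (375,68), with its grip block at (346,88) and its front at the upper right. The stage is near (360,280) with its clips on the right, so the stage's +x is roughly world +x. The bearing is at (232,135), the cone at (233,247) and the loupe at (476,180).

```bash
cat > h.py <<'E'
import numpy as np,cv2
from cell import arm
def ray(p,uv):
    M=np.array(p["world_to_cam"]);R=M[:3,:3];c=-R.T@M[:3,3]
    d=R.T@np.array([(uv[0]-p["cx"])/p["fx"],(uv[1]-p["cy"])/p["fy"],1]);return c,d/np.linalg.norm(d)
def plane(p,uv,z):
    c,d=ray(p,uv);return c+d*(z-c[2])/d[2]
def tri(views):
    A=np.zeros((3,3));b=np.zeros(3)
    for p,uv in views:
        c,d=ray(p,uv);Q=np.eye(3)-np.outer(d,d);A+=Q;b+=Q@c
    X=np.linalg.solve(A,b)
    return X,max(np.linalg.norm(np.cross(X-ray(p,u)[0],ray(p,u)[1])) for p,u in views)
E
python3 - <<'E'
from h import *
W=arm.camera_params("wrist");S=arm.camera_params("side")
np.set_printoptions(precision=4,suppress=True)
for uv in [(323,73),(405,20),(427,67),(347,118)]: print("corner",plane(W,uv,.005))
print("grip",plane(W,(346,87),.03))
print("stage L",plane(W,(292,256),.022),plane(W,(300,318),.022))
print("guides",plane(W,(322,264),.027),plane(W,(400,258),.027))
w=cv2.imread("pics/wrist0.png");s=cv2.imread("pics/scene0.png")
a=cv2.resize(w[0:130,300:450],(750,650),interpolation=2)[:300]
d=cv2.imread("pics/side0.png")
for n,im,p in(("wrist",w,W),("side",d,S)):
    hsv=cv2.cvtColor(im,cv2.COLOR_BGR2HSV);r=(slice(10,125),slice(310,440)) if n=="wrist" else (slice(235,275),slice(265,335))
    m=(im.max(2)<70).astype(np.uint8);k=np.zeros_like(m);k[r]=m[r]
    N,l,st,ce=cv2.connectedComponentsWithStats(k);i=1+st[1:,4].argmax();print(n,"black",st[i],ce[i])
cv2.imwrite("pics/z1.png",np.vstack([cv2.resize(w[235:325,270:470],(800,360),interpolation=2),cv2.resize(d[165:205,280:365],(510,240),interpolation=2).copy() if 0 else cv2.copyMakeBorder(cv2.resize(d[165:205,280:365],(510,240),interpolation=2),0,0,0,290,0)]))
E
```

```text
corner [0.5042 0.1172 0.005 ]
corner [0.5974 0.1728 0.005 ]
corner [0.6279 0.1237 0.005 ]
corner [0.5344 0.0653 0.005 ]
grip [0.53   0.0997 0.03  ]
stage L [ 0.4619 -0.1183  0.022 ] [ 0.4709 -0.2216  0.022 ]
guides [ 0.5034 -0.1278  0.027 ] [ 0.6101 -0.1185  0.027 ]Traceback (most recent call last):
  File "<stdin>", line 14, in <module>
ValueError: attempt to get argmax of an empty sequence
```

Emit:
apply_moves:
  commands:
    - {"grip": -1,"travel": [-5,2,1.5],"dr": [0,0,0]}
    - {"grip": -1,"travel": [-5,2,1.5],"dr": [0,0,0]}
    - {"grip": -1,"travel": [0,2,2],"dr": [0,0,0]}
    - {"grip": -1,"travel": [0,0,0],"dr": [0,0,0]}
    - {"grip": -1,"travel": [0,0,0],"dr": [0,0,0]}

```text
time: 0.78
eef_pos: [0.5596, -0.0996, 0.2544]
tcp_rot: [[-0.001, 1.0, -0.0], [1.0, 0.001, 0.0], [0.0, -0.0, -1.0]]
force: [0.2, -0.4, 0.6]
width: 1.001
finger_force: 0.0
```

```bash
cat > snap.py <<'E'
import sys,json
from h import *
n=sys.argv[1];s=arm.read_state();p=arm.camera_params("wrist");im=arm.camera("wrist")[:,:,::-1]
cv2.imwrite(f"pics/{n}.png",im)
json.dump({k:np.array(v).tolist() for k,v in p.items() },open(f"pics/{n}.json","w"))
print(np.round(s["eef_pos"],4),np.round(s["tcp_rot"],4).tolist(),s["force"],s["time"])
E
python3 snap.py w1
```

```text
[ 0.5596 -0.0996  0.2544] [[-0.0005, 1.0, -0.0001], [1.0, 0.0005, 0.0], [0.0, -0.0001, -1.0]] [ 0.17738311 -0.43192839  0.56920328] 0.775
```

Emit:
apply_moves:
  commands:
    - {"grip": -1,"travel": [-4,0,0],"dr": [0,0,0]}
    - {"grip": -1,"travel": [-3,0,0],"dr": [0,0,0]}
    - {"grip": -1,"travel": [0,0,0],"dr": [0,0,0]}
    - {"grip": -1,"travel": [0,0,0],"dr": [0,0,0]}

```text
time: 1.32
eef_pos: [0.5599, -0.1693, 0.2546]
tcp_rot: [[-0.0, 1.0, 0.001], [1.0, 0.0, -0.0], [-0.0, 0.001, -1.0]]
force: [0.3, -0.2, -0.7]
width: 1.001
finger_force: 0.0
```

```bash
python3 snap.py w2; python3 -c "
import cv2,numpy as np
a=cv2.imread('pics/w1.png');b=cv2.imread('pics/w2.png')
cv2.imwrite('pics/z1.png',cv2.resize(b[60:360,120:520],(800,600)))"
```

```text
[ 0.5599 -0.1693  0.2546] [[-0.0003, 1.0, 0.0007], [1.0, 0.0003, -0.0], [-0.0, 0.0007, -1.0]] [ 0.29123484 -0.19539271 -0.6703166 ] 1.325
```

View pics/z1.png

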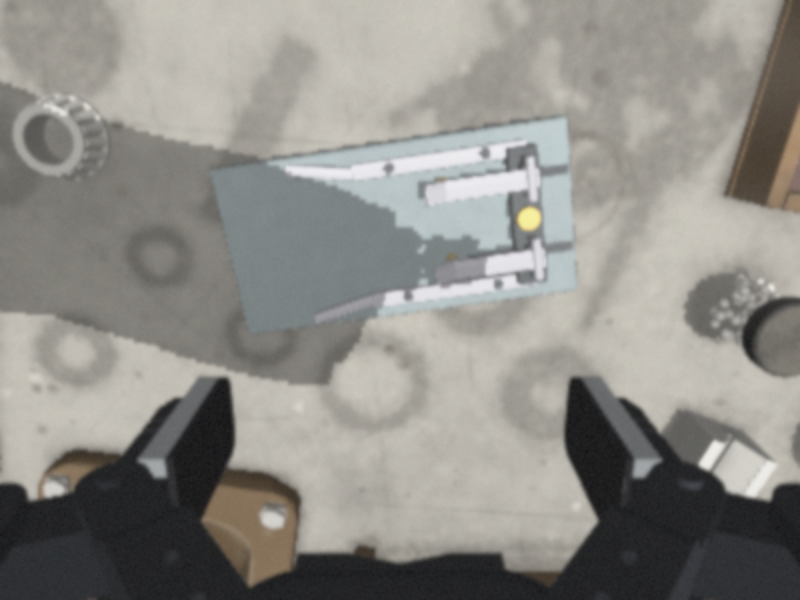

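The stage corners in this crop are (212,170), (567,117), (577,290) and (252,333). The stop bar is on the right at u≈527, and the clip noses are near (432,192) and (445,272).

```bash
cat > st.py <<'E'
from h import *
import json
np.set_printoptions(precision=4,suppress=True)
def order(q): # by corner angle
    c=q.mean(0);return q[np.argsort(np.arctan2(q[:,1]-c[1],q[:,0]-c[0]))]
V={}
for n in("w1","w2"):
    im=cv2.imread(f"pics/{n}.png").astype(float);p=json.load(open(f"pics/{n}.json"))
    b,r=im[:,:,0],im[:,:,2]
    m=((b/(r+1)>1.10)&(im.max(2)>70)).astype(np.uint8);m[:, :200]=0;m[:,430:]=0
    m=cv2.morphologyEx(m,cv2.MORPH_OPEN,np.ones((3,3),np.uint8))
    m[300:]=0
    N,l,s,c=cv2.connectedComponentsWithStats(m);i=1+s[1:,4].argmax();m=(l==i).astype(np.uint8)
    h=cv2.convexHull(max(cv2.findContours(m,0,1)[0],key=cv2.contourArea))
    e=1
    while len(q:=cv2.approxPolyDP(h,e,True))>4:e+=.5
    q=order(q[:,0].astype(float))
    # refine with line fits of hull-near contour points
    ct=max(cv2.findContours(m,0,1)[0],key=cv2.contourArea)[:,0].astype(float);L=[]
    for k in range(4):
        a,bb=q[k],q[(k+1)%4];t=(bb-a)/np.linalg.norm(bb-a);nn=np.array([-t[1],t[0]])
        s_=(ct-a)@t;dd=(ct-a)@nn
        g=ct[(abs(dd)<2.5)&(s_>5)&(s_<np.linalg.norm(bb-a)-5)].astype(np.float32)
        f=cv2.fitLine(g,cv2.DIST_HUBER,0,.01,.01).ravel();L.append(np.cross([f[2],f[3],1],[f[2]+f[0],f[3]+f[1],1]))
    Q=[]
    for k in range(4):
        x=np.cross(L[k-1],L[k]);Q.append(x[:2]/x[2])
    V[n]=(p,np.array(Q));print(n,s[i],Q)
X=[]
for k in range(4):
    x,e=tri([(V[n][0],V[n][1][k]) for n in V]);X.append(x);print(x,e)
for n in V:
    P=np.array([plane(V[n][0],q,.022) for q in V[n][1]]);
    ax=(P[1]-P[0]+P[2]-P[3]);print(n,P.mean(0),"yaw",np.degrees(np.arctan2(ax[1],ax[0])),[np.linalg.norm(P[k]-P[k-1]) for k in range(4)])
E
python3 st.py
```

```text
Traceback (most recent call last):
  File "st.py", line 13, in <module>
    N,l,s,c=cv2.connectedComponentsWithStats(m);i=1+s[1:,4].argmax();m=(l==i).astype(np.uint8)
                                                    ~~~~~~~~~~~~~~^^
ValueError: attempt to get argmax of an empty sequence
```

Emit:
apply_moves:
  commands:
    - {"grip": -1,"travel": [6,-0.5,0],"dr": [0,0,0]}
    - {"grip": -1,"travel": [6,-0.5,0],"dr": [0,0,0]}
    - {"grip": -1,"travel": [6,0,0],"dr": [0,0,0]}
    - {"grip": -1,"travel": [0,0,0],"dr": [0,0,0]}
    - {"grip": -1,"travel": [0,0,0],"dr": [0,0,0]}

```text
time: 2.0
eef_pos: [0.5498, 0.0106, 0.2541]
tcp_rot: [[-0.002, 1.0, 0.0], [1.0, 0.002, -0.0], [-0.0, 0.0, -1.0]]
force: [-0.6, -0.4, 0.3]
width: 1.002
finger_force: 0.0
```

```bash
python3 snap.py w3
```

```text
[0.5498 0.0106 0.2541] [[-0.0016, 1.0, 0.0003], [1.0, 0.0016, -0.0002], [-0.0002, 0.0003, -1.0]] [-0.64572053 -0.361867    0.25964629] 2.0
```

Emit:
apply_moves:
  commands:
    - {"grip": -1,"travel": [5,0,0],"dr": [0,0,0]}
    - {"grip": -1,"travel": [2.5,0,0],"dr": [0,0,0]}
    - {"grip": -1,"travel": [0,0,0],"dr": [0,0,0]}
    - {"grip": -1,"travel": [0,0,0],"dr": [0,0,0]}

```text
time: 2.55
eef_pos: [0.5501, 0.0838, 0.2539]
tcp_rot: [[0.001, 1.0, -0.0], [1.0, -0.001, -0.0], [-0.0, -0.0, -1.0]]
force: [-0.4, 0.4, 0.8]
width: 1.0
finger_force: 0.0
```

```bash
python3 snap.py w4; python3 -c "
import cv2,numpy as np
a=cv2.imread('pics/w3.png');b=cv2.imread('pics/w4.png')
cv2.imwrite('pics/z2.png',np.hstack([cv2.resize(a[0:300,220:420],(400,600)),cv2.resize(b[0:300,220:420],(400,600))]))"
```

```text
[0.5501 0.0838 0.2539] [[0.0011, 1.0, -0.0001], [1.0, -0.0011, -0.0003], [-0.0003, -0.0001, -1.0]] [-0.3683535   0.44214903  0.82306758] 2.55
```

View pics/z2.png

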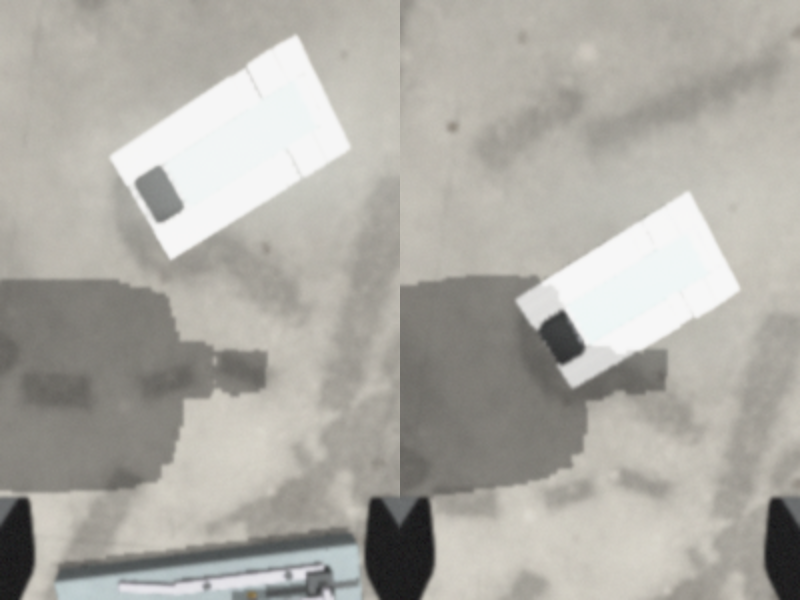

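Both views show the carrier. In the left crop (w3) its corners are (110,157), (297,35), (351,148) and (170,259), with the block at (160,194). In w4 the block is at (562,337). Next I refine the numbers.

```bash
cat > m.py <<'E'
from h import *
import json
np.set_printoptions(precision=4,suppress=True)
def quad(m):
    ct=max(cv2.findContours(m,0,1)[0],key=cv2.contourArea);h=cv2.convexHull(ct);e=1
    while len(q:=cv2.approxPolyDP(h,e,True))>4:e+=.5
    q=q[:,0].astype(float);c=q.mean(0);q=q[np.argsort(np.arctan2(q[:,1]-c[1],q[:,0]-c[0]))]
    ct=ct[:,0].astype(float);L=[]
    for k in range(4):
        a,b=q[k],q[(k+1)%4];n=np.linalg.norm(b-a);t=(b-a)/n;s=(ct-a)@t;d=(ct-a)@[-t[1],t[0]]
        f=cv2.fitLine(ct[(abs(d)<2.5)&(s>.08*n)&(s<.92*n)].astype(np.float32),cv2.DIST_HUBER,0,.01,.01).ravel()
        L.append(np.cross([f[2],f[3],1],[f[2]+f[0],f[3]+f[1],1]))
    Q=np.array([np.cross(L[k-1],L[k]) for k in range(4)]);return Q[:,:2]/Q[:,2:]
def biggest(m):
    N,l,s,c=cv2.connectedComponentsWithStats(m);return (l==1+s[1:,4].argmax()).astype(np.uint8)
def run(names,mask,z):
    V=[]
    for n in names:
        im=cv2.imread(f"pics/{n}.png");p=json.load(open(f"pics/{n}.json"));q=quad(biggest(mask(im.astype(float))));V.append((p,q))
        P=np.array([plane(p,x,z) for x in q]);a=P[1]-P[0]+P[2]-P[3]
        print(n,"px",q.round(1).tolist(),"\n centre",P.mean(0),"yaw",np.degrees(np.arctan2(a[1],a[0])),"sides",[round(np.linalg.norm(P[k]-P[k-1]),4) for k in range(4)])
    for k in range(4): print("  tri",*tri([(p,q[k]) for p,q in V]))
def box(m,x0,x1,y0,y1):
    k=np.zeros(m.shape,np.uint8);k[y0:y1,x0:x1]=m[y0:y1,x0:x1];return k
E
cat > st.py <<'E'
from m import *
def stage(im):
    m=box(im[:,:,0]-im[:,:,2]>2,205,440,60,290)
    return cv2.morphologyEx(cv2.morphologyEx(m,2,np.ones((3,3))),3,np.ones((9,9)))
def tray(im):
    m=box(im.min(2)>150,220,420,5,200)  # tray incl shadowed
    m=box((im.min(2)>185)|((im[:,:,0]>=im[:,:,2]-2)&(im.max(2)<250)),260,420,5,210)
    return cv2.morphologyEx(m,2,np.ones((3,3)))
def block(im): return box(im.max(2)<115,284,318,70,190) 
for f,n,z in((stage,("w1","w2"),.022),(tray,("w3","w4"),.006)):
    try: run(n,f,z)
    except Exception as e: print(f.__name__,repr(e))
for n in("w1","w2","w3","w4"):
    im=cv2.imread(f"pics/{n}.png").astype(float);f=stage if n<"w3" else tray
    print(n,cv2.boundingRect(biggest(f(im))) if f(im).any() else None)
im=cv2.imread("pics/w2.png");print(im[190,250],im[135,350],im[100,250],im[160,180])
E
python3 st.py
```

```text
w1 px [[231.4, 204.8], [397.7, 182.0], [402.8, 259.3], [249.0, 278.8]] 
 centre [ 0.56   -0.1611  0.022 ] yaw 8.214084037562355 sides [np.float64(0.0964), np.float64(0.1866), np.float64(0.096), np.float64(0.1877)]
w2 px [[224.7, 144.4], [402.8, 117.5], [407.6, 204.0], [244.6, 225.9]] 
 centre [ 0.56   -0.1622  0.022 ] yaw 8.26110742739029 sides [np.float64(0.0939), np.float64(0.1876), np.float64(0.0945), np.float64(0.1872)]
  tri [ 0.457  -0.1305  0.0108] 0.0002831195505150641
  tri [ 0.648  -0.1021  0.0144] 0.00016088108295362507
  tri [ 0.6599 -0.1959  0.0208] 4.081545719708934e-05
  tri [ 0.4741 -0.2219  0.0225] 0.0001942401576794143
w3 px [[364.8, 17.7], [419.3, 73.0], [303.5, 126.9], [273.6, 77.0]] 
 centre [0.5708 0.12   0.006 ] yaw -48.4052894955735 sides [np.float64(0.1066), np.float64(0.0772), np.float64(0.1323), np.float64(0.0587)]
tray error("OpenCV(4.12.0) /io/opencv/modules/imgproc/src/linefit.cpp:50: error: (-215:Assertion failed) count > 0 in function 'fitLine2D_wods'\n")
w1 (232, 183, 173, 97)
w2 (226, 118, 182, 109)
w3 (274, 18, 145, 111)
w4 (279, 87, 141, 106)
[135 134 126] [229 225 225] [154 163 166] [119 124 127]
```

```bash
cat > t2.py <<'E'
from m import *
for n,th,by in(("w3",214,(262,410,5,140)),("w4",214,(262,410,80,200)),("wrist0",214,(310,435,10,125))):
    im=cv2.imread(f"pics/{n}.png").astype(float)
    p=json.load(open(f"pics/{n}.json")) if n!="wrist0" else None
    if p is None:
        p={"fx":283.847,"fy":283.847,"cx":319.357,"cy":198.011,"world_to_cam":[[1,-.0001,-.0016,-.4997],[.0004,-.9555,.2949,-.0393],[-.0016,-.2949,-.9555,.3799],[0,0,0,1]]}
        json.dump(p,open("pics/wrist0.json","w"))
    m=biggest(box(im.min(2)>th,*by));m=cv2.drawContours(m,[cv2.convexHull(max(cv2.findContours(m,0,1)[0],key=cv2.contourArea))],0,1,-1)
    q=quad(m);print(n,q.round(1).tolist())
    P=np.array([plane(p,x,z) for x,z in zip(q,[.002 if 0 else .005]*4)]);print(P[:,:2].tolist(),P.mean(0))
    # block
    g=biggest((m & (im.max(2)<150)).astype(np.uint8));r=cv2.minAreaRect(max(cv2.findContours(g,0,1)[0],key=cv2.contourArea))
    print(" block",r,plane(p,r[0],.03),"size mm",np.array(r[1])/p["fx"]*300)
print(cv2.imread("pics/w4.png")[145:172:4,285].tolist())
# guides
for n,(u0,u1),(c1,c2) in(("w2",(300,366),((296,145.),(380,133.5))),("w2",(314,366),((312.5,210.),(380,202.5)))):
    im=cv2.imread(f"pics/{n}.png").astype(float).min(2);p=json.load(open(f"pics/{n}.json"));T=[];B=[]
    for u in range(u0,u1):
        v=c1[1]+(u-c1[0])*(c2[1]-c1[1])/(c2[0]-c1[0]);s=im[int(v)-9:int(v)+10,u];y0=int(v)-9
        g=np.diff(s);a=g[:11].argmax();b=8+g[8:].argmin();T.append((u,y0+a+.5));B.append((u,y0+b+.5))
    for k,E in(("north",T),("south",B)):
        f=cv2.fitLine(np.array(E,np.float32),cv2.DIST_HUBER,0,.01,.01).ravel();f=f if f[0]>0 else f*[-1,-1,1,1]
        A=plane(p,f[2:]-30*f[:2],.027);C=plane(p,f[2:]+30*f[:2],.027);d=C-A;yaw=np.arctan2(d[1],d[0])
        nv=np.array([-np.sin(np.radians(8.1)),np.cos(np.radians(8.1))]);print(n,k,"yaw",np.degrees(yaw),"lateral from est centre mm",1e3*nv@(((A+C)/2)[:2]-[.560,-.1615]))
E
python3 t2.py
```

```text
w3 [[367.4, 15.6], [395.6, 74.2], [304.8, 129.4], [274.0, 77.6]]
[[0.5971033908040674, 0.1741102274334266], [0.6291732571307352, 0.12102920557236121], [0.5341061543714095, 0.0650161240811184], [0.5027196222630448, 0.11753916914734819]] [0.5658 0.1194 0.005 ]
 block ((298.9461364746094, 97.03077697753906), (24.0627384185791, 14.51206111907959), 60.2551155090332) [0.5301 0.0974 0.03  ] size mm [25.4321 15.3379]
w4 [[364.2, 94.4], [390.4, 146.4], [306.3, 192.0], [277.7, 149.0]]
[[0.5978325017042727, 0.1742364538310601], [0.629491957409929, 0.11970683577249336], [0.5350897635134516, 0.06693075791935314], [0.503778993994147, 0.11701386685618334]] [0.5665 0.1195 0.005 ]
 block ((300.2206115722656, 168.86764526367188), (24.009801864624023, 16.97835922241211), 59.036251068115234) [0.5302 0.0994 0.03  ] size mm [25.3761 17.9446]
wrist0 [[404.6, 19.7], [427.2, 69.4], [347.2, 117.8], [322.6, 72.7]]
[[0.5967756559186499, 0.17307550796755555], [0.6282947655518523, 0.12113473984846038], [0.5344938887956603, 0.06556173825932586], [0.5036188377352497, 0.11757795040881766]] [0.5658 0.1193 0.005 ]
 block ((345.2316589355469, 89.14450073242188), (20.792665481567383, 14.493908882141113), 61.69924545288086) [0.5291 0.0975 0.03  ] size mm [21.9759 15.3187]
[[202, 205, 208], [220, 221, 222], [222, 224, 225], [219, 220, 221], [195, 197, 198], [97, 103, 103], [99, 104, 106]]
w2 north yaw 8.190344950201073 lateral from est centre mm 38.20979742824272
w2 south yaw 8.176447383315763 lateral from est centre mm 30.561235659571825
w2 north yaw 8.048603493890866 lateral from est centre mm -33.20341307761542
w2 south yaw 8.410181727718552 lateral from est centre mm -40.870843241162326
```

Emit:
apply_moves:
  commands:
    - {"grip": -1,"travel": [0,0,1],"dr": [0,0,0.173]}
    - {"grip": -1,"travel": [0,0,1],"dr": [0,0,0.173]}
    - {"grip": -1,"travel": [0,0,1],"dr": [0,0,0.173]}
    - {"grip": -1,"travel": [0,0,1],"dr": [0,0,0.173]}
    - {"grip": -1,"travel": [0,0,1],"dr": [0,0,0.173]}
    - {"grip": -1,"travel": [0,0,0],"dr": [0,0,0.173]}
    - {"grip": -1,"travel": [-1,-2.2,0],"dr": [0,0,0]}
    - {"grip": -1,"travel": [0,0,0],"dr": [0,0,0]}
    - {"grip": -1,"travel": [0,0,0],"dr": [0,0,0]}

```text
time: 3.72
eef_pos: [0.5306, 0.0981, 0.2041]
tcp_rot: [[0.862, 0.507, 0.001], [0.507, -0.862, -0.0], [0.0, 0.0, -1.0]]
force: [-0.0, 0.7, 0.7]
width: 0.997
finger_force: 0.0
```

```bash
python3 snap.py w5
python3 - <<'E'
from m import *
p=json.load(open("pics/w5.json"));im=cv2.imread("pics/w5.png");s=arm.read_state()
print(s["joint_pos"],s["eef_pos"],"yaw",np.degrees(np.arctan2(s["tcp_rot"][1][0],s["tcp_rot"][0][0])),arm.tip_extent)
c,sn=np.cos(np.radians(30.6)),np.sin(np.radians(30.6))
o=np.array([.5660,.1194])
M=np.array(p["world_to_cam"])
def pr(x,y,z):
    q=M@[o[0]+c*x-sn*y,o[1]+sn*x+c*y,z,1];return (int(p["fx"]*q[0]/q[2]+p["cx"]),int(p["fy"]*q[1]/q[2]+p["cy"]))
for x in(-34,-50):
    for y in(-12,12): cv2.circle(im,pr(x/1e3,y/1e3,.03),1,(0,0,255),-1)
for x,z in((55,.002),(-55,.008)):
    for y in(-30,30): cv2.circle(im,pr(x/1e3,y/1e3,z),2,(0,0,255),-1)
cv2.imwrite("pics/w5b.png",im)
E
```

```text
[0.5306 0.0981 0.2041] [[0.8617, 0.5074, 0.0005], [0.5074, -0.8617, -0.0001], [0.0004, 0.0004, -1.0]] [-0.03198453  0.73174533  0.69607566] 3.725
[ 10.4842  19.0047  -7.5297  63.4388  -0.0107 159.9973] [0.5307 0.0982 0.204 ] yaw 30.48688838945793 0.0726
```

View pics/w5b.png

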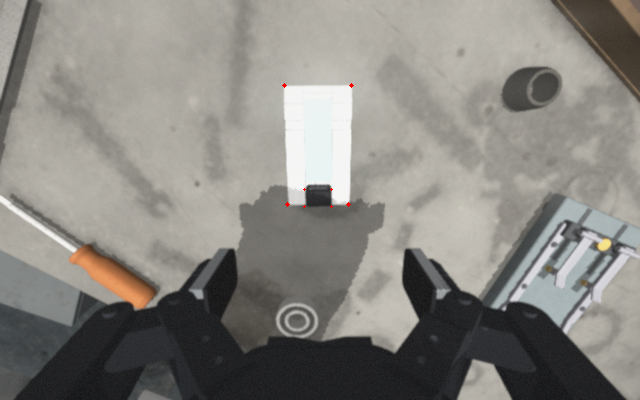

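The predicted corners fall on the carrier, and the block (columns 305-331) is centred between the fingers. I descend and grip.

Emit:
apply_moves:
  commands:
    - {"grip": -1,"travel": [0,0,5],"dr": [0,0,0]}
    - {"grip": -1,"travel": [0,0,4],"dr": [0,0,0]}
    - {"grip": -1,"travel": [0,0,2],"dr": [0,0,0]}
    - {"grip": -1,"travel": [0,0,0.8],"dr": [0,0,0]}
    - {"grip": -1,"travel": [0,0,0],"dr": [0,0,0]}
    - {"grip": -1,"travel": [0,0,0],"dr": [0,0,0]}

```text
time: 4.53
eef_pos: [0.5309, 0.0989, 0.0869]
tcp_rot: [[0.861, 0.508, 0.001], [0.508, -0.861, 0.0], [0.001, 0.001, -1.0]]
force: [-0.7, -0.4, -0.3]
width: 0.998
finger_force: 0.0
```

Emit:
apply_moves:
  grip_force: 40
  commands:
    - {"grip": 1,"travel": [0,0,0],"dr": [0,0,0]}
    - {"grip": 1,"travel": [0,0,0],"dr": [0,0,0]}
    - {"grip": 1,"travel": [0,0,0],"dr": [0,0,0]}
    - {"grip": 1,"travel": [0,0,0],"dr": [0,0,0]}
    - {"grip": 1,"travel": [0,0,0],"dr": [0,0,0]}
    - {"grip": 1,"travel": [0,0,0],"dr": [0,0,0]}
    - {"grip": 1,"travel": [0,0,0],"dr": [0,0,0]}
    - {"grip": 1,"travel": [0,0,0],"dr": [0,0,0]}

```text
time: 5.52
eef_pos: [0.5303, 0.0989, 0.0862]
tcp_rot: [[0.861, 0.508, 0.0], [0.508, -0.861, 0.0], [0.0, 0.0, -1.0]]
force: [-1.5, -0.5, 5.6]
width: 0.269
finger_force: 39.9
```

Emit:
apply_moves:
  commands:
    - {"grip": 1,"travel": [0,0,-1],"dr": [0,0,0]}
    - {"grip": 1,"travel": [0,0,-2],"dr": [0,0,0]}
    - {"grip": 1,"travel": [0,0,-3],"dr": [0,0,0]}
    - {"grip": 1,"travel": [0,0,-2],"dr": [0,0,0]}
    - {"grip": 1,"travel": [0,0,0],"dr": [0,0,0]}
    - {"grip": 1,"travel": [0,0,0],"dr": [0,0,0]}

```text
time: 6.28
eef_pos: [0.5298, 0.0988, 0.1652]
tcp_rot: [[0.861, 0.508, -0.001], [0.508, -0.861, -0.0], [-0.001, -0.0, -1.0]]
force: [-0.5, 0.2, -1.6]
width: 0.269
finger_force: 39.4
```

Emit:
apply_moves:
  commands:
    - {"grip": 1,"travel": [-1.7,1.4,0],"dr": [0,0,0]}
    - {"grip": 1,"travel": [-3.2,2.8,0],"dr": [0,0,0]}
    - {"grip": 1,"travel": [-3.2,2.8,0],"dr": [0,0,0]}
    - {"grip": 1,"travel": [-3.2,2.8,0],"dr": [0,0,0]}
    - {"grip": 1,"travel": [-3.2,2.8,0],"dr": [0,0,0]}
    - {"grip": 1,"travel": [-3.2,2.8,0],"dr": [0,0,0]}
    - {"grip": 1,"travel": [-3,2.6,0],"dr": [0,0,0]}
    - {"grip": 1,"travel": [-1.5,1.3,0],"dr": [0,0,0.13]}
    - {"grip": 1,"travel": [0,0,0],"dr": [0,0,0.13]}
    - {"grip": 1,"travel": [0,0,0],"dr": [0,0,0.13]}
    - {"grip": 1,"travel": [0,0,0],"dr": [0,0,0]}
    - {"grip": 1,"travel": [0,0,0],"dr": [0,0,0]}

```text
time: 7.78
eef_pos: [0.4365, -0.1802, 0.1656]
tcp_rot: [[0.989, 0.145, -0.001], [0.145, -0.989, 0.0], [-0.001, -0.0, -1.0]]
force: [-1.5, 0.6, -2.5]
width: 0.271
finger_force: 39.5
```

```bash
cat > ov.py <<'E'
import sys
from m import *
n=sys.argv[1];p=json.load(open(f"pics/{n}.json"));im=cv2.imread(f"pics/{n}.png");s=arm.read_state()
T=np.array(s["eef_pos"]);R=np.array(s["tcp_rot"]);yaw=np.arctan2(R[1,0],R[0,0])
C=np.array([.5602,-.1628]);a=np.radians(8.2);A=np.array([[np.cos(a),np.sin(a)],[-np.sin(a),np.cos(a)]])
print("tcp in stage mm",1e3*A@(T[:2]-C),"z",T[2],"yaw err deg",np.degrees(yaw-a),"tilt",R[2,:2],"t",s["time"])
M=np.array(p["world_to_cam"])
def dot(w,col):
    q=M@[*w,1];cv2.circle(im,(int(round(p["fx"]*q[0]/q[2]+p["cx"])),int(round(p["fy"]*q[1]/q[2]+p["cy"]))),1,col,-1)
for x in(-20,20,72):
    for y in(-31.6,31.6): dot([*(C+A.T@[x/1e3,y/1e3]),.027],(0,0,255))
for y in(-39,39): dot([*(C+A.T@[-.054,y/1e3]),.027],(0,0,255))
u=float(sys.argv[2]) if len(sys.argv)>2 else T[2]-.0862
for x,z in((97,.002),(-13,.008)):
    for y in(-30,30): dot(T+np.r_[R[:2,:2]@[x/1e3,y/1e3],0]-[0,0,T[2]-u-z],(0,200,0))
cv2.imwrite(f"pics/{n}b.png",im)
E
python3 snap.py w6; python3 ov.py w6
```

```text
[ 0.4365 -0.1802  0.1656] [[0.9894, 0.145, -0.0007], [0.145, -0.9894, 0.0002], [-0.0006, -0.0003, -1.0]] [-1.49552675  0.6235199  -2.48232164] 7.775
tcp in stage mm [-124.7693    0.3999] z 0.16565347437735115 yaw err deg 0.11978666613894301 tilt [-0.0004 -0.0002] t 7.825
```

View pics/w6b.png

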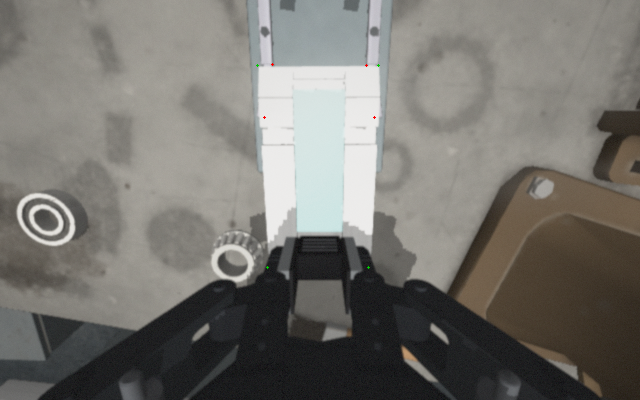

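The carrier is held straight. Its front edge spans (258..380,66), and the guide strips are centred on the same column, ~319. The cone is at (235,255), clear of the carrier. I lower with force checks.

Emit:
apply_moves:
  commands:
    - {"grip": 1,"travel": [0,0,1.5],"dr": [0,0,0]}
    - {"grip": 1,"travel": [0,0,2],"dr": [0,0,0]}
    - {"grip": 1,"travel": [0,0,1.5],"dr": [0,0,0]}
    - {"grip": 1,"travel": [0,0,0.3],"dr": [0,0,0]}
    - {"grip": 1,"travel": [0,0,0],"dr": [0,0,0]}
    - {"grip": 1,"travel": [0,0,0],"dr": [0,0,0]}

```text
time: 8.57
eef_pos: [0.4373, -0.1803, 0.1133]
tcp_rot: [[0.99, 0.143, 0.001], [0.143, -0.99, -0.0], [0.001, 0.0, -1.0]]
force: [0.0, -0.1, -1.7]
width: 0.269
finger_force: 39.5
```

Emit:
apply_moves:
  commands:
    - {"grip": 1,"travel": [0,0,0.1],"dr": [0,0,0]}
    - {"grip": 1,"travel": [0,0,0.1],"dr": [0,0,0]}
    - {"grip": 1,"travel": [0,0,0],"dr": [0,0,0]}

```text
time: 8.95
eef_pos: [0.437, -0.1801, 0.1109]
tcp_rot: [[0.99, 0.142, -0.0], [0.142, -0.99, -0.0], [-0.0, 0.0, -1.0]]
force: [0.3, -0.4, -1.7]
width: 0.269
finger_force: 39.5
```

Emit:
apply_moves:
  commands:
    - {"grip": 1,"travel": [0,0,0.07],"dr": [0,0,0]}
    - {"grip": 1,"travel": [0,0,0],"dr": [0,0,0]}

```text
time: 9.2
eef_pos: [0.437, -0.1801, 0.1102]
tcp_rot: [[0.99, 0.142, -0.0], [0.142, -0.99, 0.0], [-0.0, -0.0, -1.0]]
force: [0.5, 0.3, -1.6]
width: 0.27
finger_force: 39.5
```

Emit:
apply_moves:
  commands:
    - {"grip": 1,"travel": [0,0,0.1],"dr": [0,0,0]}
    - {"grip": 1,"travel": [0,0,0],"dr": [0,0,0]}

```text
time: 9.45
eef_pos: [0.437, -0.1801, 0.1091]
tcp_rot: [[0.99, 0.142, -0.0], [0.142, -0.99, 0.0], [-0.0, -0.0, -1.0]]
force: [-0.4, -0.1, -1.4]
width: 0.27
finger_force: 39.5
```

Emit:
apply_moves:
  commands:
    - {"grip": 1,"travel": [0,0,0.05],"dr": [0,0,0]}
    - {"grip": 1,"travel": [0,0,0],"dr": [0,0,0]}

```text
time: 9.7
eef_pos: [0.437, -0.1801, 0.1087]
tcp_rot: [[0.99, 0.142, -0.0], [0.142, -0.99, -0.0], [-0.0, 0.0, -1.0]]
force: [0.3, 0.0, -1.6]
width: 0.267
finger_force: 39.5
```

Emit:
apply_moves:
  commands:
    - {"grip": 1,"travel": [0,0,0.05],"dr": [0,0,0]}
    - {"grip": 1,"travel": [0,0,0],"dr": [0,0,0]}

```text
time: 9.95
eef_pos: [0.437, -0.1802, 0.1082]
tcp_rot: [[0.99, 0.142, 0.0], [0.142, -0.99, -0.0], [0.0, 0.0, -1.0]]
force: [-0.2, 0.5, -1.1]
width: 0.269
finger_force: 39.7
```

Emit:
apply_moves:
  commands:
    - {"grip": 1,"travel": [0,0,0.03],"dr": [0,0,0]}
    - {"grip": 1,"travel": [0,0,0],"dr": [0,0,0]}

```text
time: 10.2
eef_pos: [0.4371, -0.1802, 0.1081]
tcp_rot: [[0.99, 0.142, 0.0], [0.142, -0.99, -0.0], [0.0, 0.0, -1.0]]
force: [-1.8, 0.4, 4.4]
width: 0.267
finger_force: 40.2
```

Emit:
apply_moves:
  commands:
    - {"grip": 1,"travel": [0,0,0.03],"dr": [0,0,0]}
    - {"grip": 1,"travel": [0,0,0],"dr": [0,0,0]}

```text
time: 10.45
eef_pos: [0.4371, -0.1802, 0.1078]
tcp_rot: [[0.99, 0.142, 0.0], [0.142, -0.99, -0.0], [0.0, 0.0, -1.0]]
force: [-2.9, 0.5, 7.8]
width: 0.271
finger_force: 40.7
```

Emit:
apply_moves:
  commands:
    - {"grip": 1,"travel": [0,0,-0.05],"dr": [0,0,0]}
    - {"grip": 1,"travel": [0.3,0,0],"dr": [0,0,0]}
    - {"grip": 1,"travel": [0.3,0,0],"dr": [0,0,0]}
    - {"grip": 1,"travel": [0.3,0,0],"dr": [0,0,0]}
    - {"grip": 1,"travel": [0,0,0],"dr": [0,0,0]}

```text
time: 11.08
eef_pos: [0.4464, -0.1788, 0.1081]
tcp_rot: [[0.99, 0.143, 0.001], [0.143, -0.99, -0.0], [0.001, 0.0, -1.0]]
force: [1.8, -0.8, 1.1]
width: 0.269
finger_force: 40.0
```

Emit:
apply_moves:
  commands:
    - {"grip": 1,"travel": [0.3,0,0],"dr": [0,0,0]}
    - {"grip": 1,"travel": [0.4,0,0],"dr": [0,0,0]}
    - {"grip": 1,"travel": [0.4,0,0],"dr": [0,0,0]}
    - {"grip": 1,"travel": [0.4,0,0],"dr": [0,0,0]}
    - {"grip": 1,"travel": [0,0,0],"dr": [0,0,0]}

```text
time: 11.7
eef_pos: [0.4612, -0.1767, 0.1082]
tcp_rot: [[0.99, 0.142, 0.001], [0.142, -0.99, -0.0], [0.001, 0.0, -1.0]]
force: [1.8, -0.5, 2.4]
width: 0.268
finger_force: 40.1
```

```bash
python3 snap.py w7; python3 ov.py w7 .022
```

```text
[ 0.4612 -0.1767  0.1082] [[0.9898, 0.1425, 0.0005], [0.1425, -0.9898, -0.0], [0.0005, 0.0001, -1.0]] [ 1.84363979 -0.51346754  2.35657317] 11.7
tcp in stage mm [-100.0802    0.3379] z 0.10816565220262173 yaw err deg -0.009579629570976151 tilt [0.0006 0.0001] t 11.75
```

View pics/w7b.png

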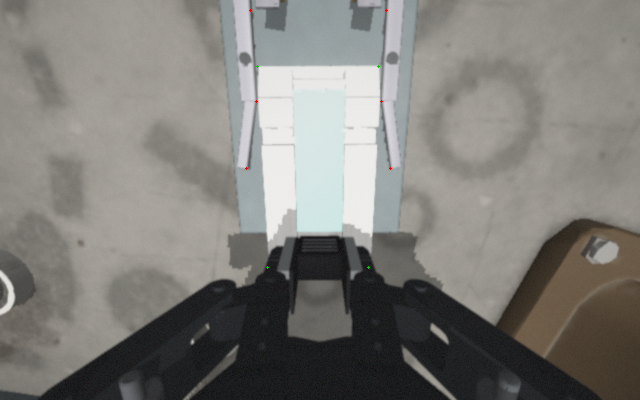

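The front edge at row 66 lies centred between the strips (gaps at columns 254-257 and 379-384), and the nose tips show at the top edge. I go on slowly.

Emit:
apply_moves:
  commands:
    - {"grip": 1,"travel": [0.3,0,-0.01],"dr": [0,0,0]}
    - {"grip": 1,"travel": [0.3,0,0],"dr": [0,0,0]}
    - {"grip": 1,"travel": [0.3,0,0],"dr": [0,0,0]}
    - {"grip": 1,"travel": [0.3,0,0],"dr": [0,0,0]}
    - {"grip": 1,"travel": [0,0,0],"dr": [0,0,0]}

```text
time: 12.38
eef_pos: [0.4731, -0.175, 0.1082]
tcp_rot: [[0.99, 0.142, 0.001], [0.142, -0.99, 0.0], [0.001, -0.0, -1.0]]
force: [0.6, 0.3, 1.5]
width: 0.274
finger_force: 40.0
```

Emit:
apply_moves:
  commands:
    - {"grip": 1,"travel": [0.2,0,0],"dr": [0,0,0]}
    - {"grip": 1,"travel": [0.2,0,0],"dr": [0,0,0]}
    - {"grip": 1,"travel": [0,0,0],"dr": [0,0,0]}

```text
time: 12.75
eef_pos: [0.4768, -0.1744, 0.1082]
tcp_rot: [[0.99, 0.142, 0.0], [0.142, -0.99, 0.0], [0.0, -0.0, -1.0]]
force: [0.2, 0.5, 2.9]
width: 0.267
finger_force: 40.0
```

Emit:
apply_moves:
  commands:
    - {"grip": 1,"travel": [0.2,0,0],"dr": [0,0,0]}
    - {"grip": 1,"travel": [0.2,0,0],"dr": [0,0,0]}
    - {"grip": 1,"travel": [0,0,0],"dr": [0,0,0]}

```text
time: 13.12
eef_pos: [0.4809, -0.1738, 0.1082]
tcp_rot: [[0.99, 0.142, 0.0], [0.142, -0.99, 0.0], [0.0, 0.0, -1.0]]
force: [0.2, -0.3, 1.7]
width: 0.273
finger_force: 40.0
```

Emit:
apply_moves:
  commands:
    - {"grip": 1,"travel": [0.2,0,0],"dr": [0,0,0]}
    - {"grip": 1,"travel": [0.2,0,0],"dr": [0,0,0]}
    - {"grip": 1,"travel": [0,0,0],"dr": [0,0,0]}

```text
time: 13.5
eef_pos: [0.4848, -0.1733, 0.1082]
tcp_rot: [[0.99, 0.142, 0.0], [0.142, -0.99, 0.0], [0.0, -0.0, -1.0]]
force: [0.8, 0.8, 0.3]
width: 0.27
finger_force: 39.9
```

Emit:
apply_moves:
  commands:
    - {"grip": 1,"travel": [0.2,0,0],"dr": [0,0,0]}
    - {"grip": 1,"travel": [0,0,0],"dr": [0,0,0]}

```text
time: 13.75
eef_pos: [0.4867, -0.173, 0.1082]
tcp_rot: [[0.99, 0.142, 0.0], [0.142, -0.99, 0.0], [0.0, -0.0, -1.0]]
force: [0.4, 0.2, 2.3]
width: 0.272
finger_force: 39.9
```

Emit:
apply_moves:
  commands:
    - {"grip": 1,"travel": [0.2,0,0],"dr": [0,0,0]}
    - {"grip": 1,"travel": [0,0,0],"dr": [0,0,0]}

```text
time: 14.0
eef_pos: [0.4887, -0.1727, 0.1082]
tcp_rot: [[0.99, 0.142, 0.0], [0.142, -0.99, 0.0], [0.0, -0.0, -1.0]]
force: [0.4, 0.2, 0.6]
width: 0.27
finger_force: 39.9
```

Emit:
apply_moves:
  commands:
    - {"grip": 1,"travel": [0.2,0,0],"dr": [0,0,0]}
    - {"grip": 1,"travel": [0,0,0],"dr": [0,0,0]}

```text
time: 14.25
eef_pos: [0.4907, -0.1724, 0.1082]
tcp_rot: [[0.99, 0.142, 0.0], [0.142, -0.99, 0.0], [0.0, 0.0, -1.0]]
force: [1.1, -0.6, 1.1]
width: 0.269
finger_force: 39.9
```

Emit:
apply_moves:
  commands:
    - {"grip": 1,"travel": [0.2,0,0],"dr": [0,0,0]}
    - {"grip": 1,"travel": [0,0,0],"dr": [0,0,0]}

```text
time: 14.5
eef_pos: [0.4926, -0.1722, 0.1082]
tcp_rot: [[0.99, 0.142, 0.0], [0.142, -0.99, 0.0], [0.0, -0.0, -1.0]]
force: [0.8, 0.4, 0.9]
width: 0.269
finger_force: 39.9
```

Emit:
apply_moves:
  commands:
    - {"grip": 1,"travel": [0.2,0,0],"dr": [0,0,0]}
    - {"grip": 1,"travel": [0,0,0],"dr": [0,0,0]}

```text
time: 14.75
eef_pos: [0.494, -0.1719, 0.1082]
tcp_rot: [[0.99, 0.142, -0.001], [0.142, -0.99, -0.0], [-0.001, -0.0, -1.0]]
force: [-4.5, -1.2, 4.8]
width: 0.268
finger_force: 40.4
```

Emit:
apply_moves:
  commands:
    - {"grip": 1,"travel": [0.2,0,0],"dr": [0,0,0]}
    - {"grip": 1,"travel": [0,0,0],"dr": [0,0,0]}

```text
time: 15.0
eef_pos: [0.4958, -0.1716, 0.1082]
tcp_rot: [[0.99, 0.142, -0.001], [0.142, -0.99, -0.0], [-0.001, 0.0, -1.0]]
force: [-6.3, -0.5, 6.8]
width: 0.27
finger_force: 40.6
```

Emit:
apply_moves:
  commands:
    - {"grip": 1,"travel": [0.2,0,0],"dr": [0,0,0]}
    - {"grip": 1,"travel": [0.2,0,0],"dr": [0,0,0]}
    - {"grip": 1,"travel": [0,0,0],"dr": [0,0,0]}

```text
time: 15.38
eef_pos: [0.4997, -0.1711, 0.1082]
tcp_rot: [[0.99, 0.142, -0.002], [0.142, -0.99, -0.0], [-0.002, 0.0, -1.0]]
force: [-7.4, -1.1, 8.0]
width: 0.269
finger_force: 40.7
```

Emit:
apply_moves:
  commands:
    - {"grip": 1,"travel": [0.2,0,0],"dr": [0,0,0]}
    - {"grip": 1,"travel": [0.2,0,0],"dr": [0,0,0]}
    - {"grip": 1,"travel": [0,0,0],"dr": [0,0,0]}

```text
time: 15.75
eef_pos: [0.5038, -0.1705, 0.1082]
tcp_rot: [[0.99, 0.142, -0.001], [0.142, -0.99, -0.0], [-0.001, 0.0, -1.0]]
force: [-5.3, -1.8, 7.2]
width: 0.27
finger_force: 40.5
```

Emit:
apply_moves:
  commands:
    - {"grip": 1,"travel": [0.2,0,0],"dr": [0,0,0]}
    - {"grip": 1,"travel": [0.1,0,0],"dr": [0,0,0]}
    - {"grip": 1,"travel": [0,0,0],"dr": [0,0,0]}

```text
time: 16.12
eef_pos: [0.5069, -0.1701, 0.1082]
tcp_rot: [[0.99, 0.142, -0.001], [0.142, -0.99, -0.0], [-0.001, -0.0, -1.0]]
force: [-4.9, -0.5, 5.2]
width: 0.271
finger_force: 40.4
```

Emit:
apply_moves:
  commands:
    - {"grip": 1,"travel": [0.2,0,0],"dr": [0,0,0]}
    - {"grip": 1,"travel": [0.1,0,0],"dr": [0,0,0]}
    - {"grip": 1,"travel": [0,0,0],"dr": [0,0,0]}

```text
time: 16.5
eef_pos: [0.5099, -0.1696, 0.1082]
tcp_rot: [[0.99, 0.142, -0.001], [0.142, -0.99, -0.0], [-0.001, 0.0, -1.0]]
force: [-4.2, -0.8, 4.6]
width: 0.269
finger_force: 40.4
```

Emit:
apply_moves:
  commands:
    - {"grip": 1,"travel": [0.15,0,0],"dr": [0,0,0]}
    - {"grip": 1,"travel": [0.15,0,0],"dr": [0,0,0]}
    - {"grip": 1,"travel": [0,0,0],"dr": [0,0,0]}

```text
time: 16.88
eef_pos: [0.5129, -0.1692, 0.1082]
tcp_rot: [[0.99, 0.142, -0.001], [0.142, -0.99, -0.0], [-0.001, 0.0, -1.0]]
force: [-4.0, -1.0, 5.4]
width: 0.264
finger_force: 40.4
```

Emit:
apply_moves:
  commands:
    - {"grip": 1,"travel": [0.1,0,0],"dr": [0,0,0]}
    - {"grip": 1,"travel": [0.1,0,0],"dr": [0,0,0]}
    - {"grip": 1,"travel": [0,0,0],"dr": [0,0,0]}

```text
time: 17.25
eef_pos: [0.5148, -0.1689, 0.1082]
tcp_rot: [[0.99, 0.142, -0.001], [0.142, -0.99, -0.0], [-0.001, 0.0, -1.0]]
force: [-4.6, -0.5, 5.9]
width: 0.265
finger_force: 40.4
```

Emit:
apply_moves:
  commands:
    - {"grip": 1,"travel": [0.1,0,0],"dr": [0,0,0]}
    - {"grip": 1,"travel": [0.1,0,0],"dr": [0,0,0]}
    - {"grip": 1,"travel": [0,0,0],"dr": [0,0,0]}

```text
time: 17.62
eef_pos: [0.5168, -0.1687, 0.1082]
tcp_rot: [[0.99, 0.142, -0.001], [0.142, -0.99, -0.0], [-0.001, 0.0, -1.0]]
force: [-4.6, 0.4, 6.3]
width: 0.271
finger_force: 40.4
```

Emit:
apply_moves:
  commands:
    - {"grip": 1,"travel": [0.1,0,0],"dr": [0,0,0]}
    - {"grip": 1,"travel": [0,0,0],"dr": [0,0,0]}

```text
time: 17.88
eef_pos: [0.5178, -0.1685, 0.1082]
tcp_rot: [[0.99, 0.142, -0.001], [0.142, -0.99, -0.0], [-0.001, 0.0, -1.0]]
force: [-3.7, -0.4, 6.0]
width: 0.27
finger_force: 40.4
```

Emit:
apply_moves:
  commands:
    - {"grip": 1,"travel": [0.1,0,0],"dr": [0,0,0]}
    - {"grip": 1,"travel": [0,0,0],"dr": [0,0,0]}

```text
time: 18.12
eef_pos: [0.519, -0.1683, 0.1082]
tcp_rot: [[0.99, 0.142, -0.0], [0.142, -0.99, -0.0], [-0.0, 0.0, -1.0]]
force: [-4.1, -0.6, 4.3]
width: 0.27
finger_force: 40.2
```

Emit:
apply_moves:
  commands:
    - {"grip": 1,"travel": [0.05,0,0],"dr": [0,0,0]}
    - {"grip": 1,"travel": [0,0,0],"dr": [0,0,0]}

```text
time: 18.38
eef_pos: [0.5198, -0.1682, 0.1082]
tcp_rot: [[0.99, 0.142, 0.0], [0.142, -0.99, 0.0], [0.0, -0.0, -1.0]]
force: [-1.2, -0.6, 2.6]
width: 0.269
finger_force: 40.1
```

Emit:
apply_moves:
  commands:
    - {"grip": 1,"travel": [0.05,0,0],"dr": [0,0,0]}
    - {"grip": 1,"travel": [0,0,0],"dr": [0,0,0]}

```text
time: 18.62
eef_pos: [0.5204, -0.1682, 0.1082]
tcp_rot: [[0.99, 0.142, 0.0], [0.142, -0.99, 0.0], [0.0, 0.0, -1.0]]
force: [0.2, 0.2, 0.4]
width: 0.266
finger_force: 39.9
```

Emit:
apply_moves:
  commands:
    - {"grip": 1,"travel": [0.05,0,0],"dr": [0,0,0]}
    - {"grip": 1,"travel": [0,0,0],"dr": [0,0,0]}

```text
time: 18.88
eef_pos: [0.5208, -0.1681, 0.1082]
tcp_rot: [[0.99, 0.142, 0.0], [0.142, -0.99, 0.0], [0.0, -0.0, -1.0]]
force: [2.2, 0.5, 0.1]
width: 0.266
finger_force: 39.8
```

Emit:
apply_moves:
  commands:
    - {"grip": 1,"travel": [0.05,0,0],"dr": [0,0,0]}
    - {"grip": 1,"travel": [0,0,0],"dr": [0,0,0]}

```text
time: 19.12
eef_pos: [0.5215, -0.168, 0.1082]
tcp_rot: [[0.99, 0.142, 0.001], [0.142, -0.99, 0.0], [0.001, -0.0, -1.0]]
force: [3.5, 0.7, -2.0]
width: 0.268
finger_force: 39.5
```

The force fell and then reversed, which is the snap. I feel for the stop in half-millimetre steps.

Emit:
apply_moves:
  commands:
    - {"grip": 1,"travel": [0.05,0,0],"dr": [0,0,0]}
    - {"grip": 1,"travel": [0,0,0],"dr": [0,0,0]}

```text
time: 19.38
eef_pos: [0.5217, -0.168, 0.1082]
tcp_rot: [[0.99, 0.142, 0.0], [0.142, -0.99, 0.0], [0.0, -0.0, -1.0]]
force: [2.4, 0.4, -1.3]
width: 0.27
finger_force: 39.7
```

Emit:
apply_moves:
  commands:
    - {"grip": 1,"travel": [0.05,0,0],"dr": [0,0,0]}
    - {"grip": 1,"travel": [0,0,0],"dr": [0,0,0]}

```text
time: 19.62
eef_pos: [0.5218, -0.1679, 0.1082]
tcp_rot: [[0.99, 0.142, -0.001], [0.142, -0.99, -0.0], [-0.001, 0.0, -1.0]]
force: [-3.8, 0.5, 4.5]
width: 0.269
finger_force: 40.2
```

Emit:
apply_moves:
  commands:
    - {"grip": 1,"travel": [0.03,0,0],"dr": [0,0,0]}
    - {"grip": 1,"travel": [0,0,0],"dr": [0,0,0]}

```text
time: 19.88
eef_pos: [0.5221, -0.1679, 0.1082]
tcp_rot: [[0.99, 0.142, -0.001], [0.142, -0.99, -0.0], [-0.001, 0.0, -1.0]]
force: [-4.0, -1.1, 5.1]
width: 0.269
finger_force: 40.3
```

Emit:
apply_moves:
  commands:
    - {"grip": 1,"travel": [0.03,0,0],"dr": [0,0,0]}
    - {"grip": 1,"travel": [0,0,0],"dr": [0,0,0]}

```text
time: 20.12
eef_pos: [0.5223, -0.1679, 0.1082]
tcp_rot: [[0.99, 0.142, -0.001], [0.142, -0.99, -0.0], [-0.001, -0.0, -1.0]]
force: [-4.0, 0.1, 4.8]
width: 0.271
finger_force: 40.3
```

```bash
python3 snap.py w8; python3 ov.py w8 .022; python3 -c "
import cv2,numpy as np
from cell import arm
a=cv2.imread('pics/w8.png')[0:150,220:420];b=arm.camera('side')[165:215,275:375,::-1]
cv2.imwrite('pics/z3.png',np.hstack([cv2.resize(a,(400,300)),cv2.resize(b,(400,200))[:300] if 0 else cv2.copyMakeBorder(cv2.resize(b,(400,200)),0,100,0,0,0)]))"
```

```text
[ 0.5223 -0.1679  0.1082] [[0.9898, 0.1422, -0.0007], [0.1422, -0.9898, -0.0001], [-0.0008, -0.0, -1.0]] [-4.0267216   0.11424005  4.79432627] 20.125
tcp in stage mm [-38.1678   0.4027] z 0.10817809269185749 yaw err deg -0.02583089486022131 tilt [-0.0007  0.    ] t 20.175
```

View pics/z3.png

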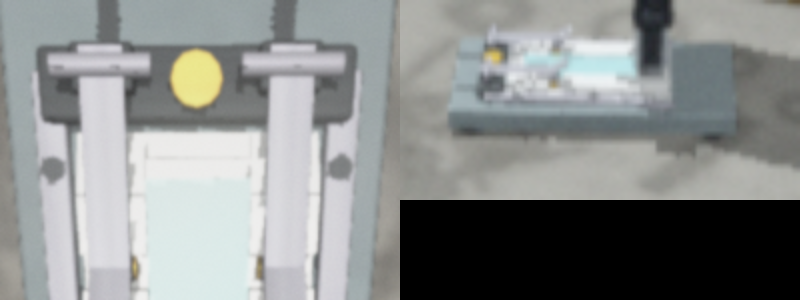

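The crop shows the noses (brass at (135,268) and (260,268)) at the grooves. A gap of about 1-2 mm remains between the carrier front (row 130) and the stop bar (row 124), so I feel on.

Emit:
apply_moves:
  commands:
    - {"grip": 1,"travel": [0.04,0,0],"dr": [0,0,0]}
    - {"grip": 1,"travel": [0,0,0],"dr": [0,0,0]}

```text
time: 20.48
eef_pos: [0.5227, -0.1678, 0.1082]
tcp_rot: [[0.99, 0.142, -0.001], [0.142, -0.99, -0.0], [-0.001, 0.0, -1.0]]
force: [-4.2, -0.2, 4.7]
width: 0.272
finger_force: 40.3
```

Emit:
apply_moves:
  commands:
    - {"grip": 1,"travel": [0.04,0,0],"dr": [0,0,0]}
    - {"grip": 1,"travel": [0,0,0],"dr": [0,0,0]}

```text
time: 20.72
eef_pos: [0.5232, -0.1678, 0.1082]
tcp_rot: [[0.99, 0.142, -0.001], [0.142, -0.99, -0.0], [-0.001, 0.0, -1.0]]
force: [-3.5, 0.2, 5.3]
width: 0.267
finger_force: 40.3
```

Emit:
apply_moves:
  commands:
    - {"grip": 1,"travel": [0.03,0,0],"dr": [0,0,0]}
    - {"grip": 1,"travel": [0,0,0],"dr": [0,0,0]}

```text
time: 20.98
eef_pos: [0.5234, -0.1677, 0.1082]
tcp_rot: [[0.99, 0.142, -0.001], [0.142, -0.99, -0.0], [-0.001, 0.0, -1.0]]
force: [-3.9, -0.8, 5.2]
width: 0.27
finger_force: 40.3
```

Emit:
apply_moves:
  commands:
    - {"grip": 1,"travel": [0.03,0,0],"dr": [0,0,0]}
    - {"grip": 1,"travel": [0,0,0],"dr": [0,0,0]}

```text
time: 21.22
eef_pos: [0.5237, -0.1676, 0.1082]
tcp_rot: [[0.99, 0.142, -0.001], [0.142, -0.99, -0.0], [-0.001, 0.0, -1.0]]
force: [-3.8, -0.5, 5.0]
width: 0.269
finger_force: 40.3
```

Emit:
apply_moves:
  commands:
    - {"grip": 1,"travel": [0.03,0,0],"dr": [0,0,0]}
    - {"grip": 1,"travel": [0,0,0],"dr": [0,0,0]}

```text
time: 21.48
eef_pos: [0.524, -0.1676, 0.1082]
tcp_rot: [[0.99, 0.142, -0.001], [0.142, -0.99, -0.0], [-0.001, 0.0, -1.0]]
force: [-5.0, -0.9, 5.7]
width: 0.268
finger_force: 40.5
```

Emit:
apply_moves:
  commands:
    - {"grip": 1,"travel": [0.03,0,0],"dr": [0,0,0]}
    - {"grip": 1,"travel": [0,0,0],"dr": [0,0,0]}

```text
time: 21.72
eef_pos: [0.524, -0.1676, 0.1082]
tcp_rot: [[0.99, 0.142, -0.001], [0.142, -0.99, -0.0], [-0.001, 0.0, -1.0]]
force: [-7.2, -2.3, 7.1]
width: 0.264
finger_force: 40.7
```

```bash
python3 snap.py w9; python3 -c "
import cv2,numpy as np
for n in('w8','w9'):
    g=cv2.imread(f'pics/{n}.png').min(2).astype(float)[55:85,300:345]; 
    print(n,g.mean(1).round().astype(int).tolist())
"
```

```text
[ 0.524  -0.1676  0.1082] [[0.9899, 0.1421, -0.0013], [0.1421, -0.9899, -0.0003], [-0.0014, 0.0001, -1.0]] [-7.24892471 -2.30119556  7.08413521] 21.725
w8 [116, 118, 116, 112, 106, 100, 101, 112, 126, 141, 169, 212, 230, 233, 233, 233, 233, 233, 233, 234, 234, 234, 232, 226, 226, 232, 234, 234, 234, 234]
w9 [124, 120, 118, 118, 121, 121, 120, 116, 110, 107, 125, 168, 202, 217, 227, 232, 233, 233, 233, 233, 234, 234, 232, 226, 226, 232, 234, 234, 234, 234]
```

The stop is found: TCP motion ceased at x = 0.524 and the force rose to 7 N. I relax slightly, release and lift.

Emit:
apply_moves:
  commands:
    - {"grip": 1,"travel": [-0.03,0,-0.01],"dr": [0,0,0]}
    - {"grip": 1,"travel": [0,0,0],"dr": [0,0,0]}
  grip_force: 20

```text
time: 22.02
eef_pos: [0.524, -0.1676, 0.1082]
tcp_rot: [[0.99, 0.142, -0.001], [0.142, -0.99, -0.0], [-0.001, 0.0, -1.0]]
force: [-5.7, -1.1, 4.3]
width: 0.274
finger_force: 40.2
```

Emit:
apply_moves:
  commands:
    - {"grip": -0.3,"travel": [0,0,0],"dr": [0,0,0]}
    - {"grip": -0.3,"travel": [0,0,0],"dr": [0,0,0]}
    - {"grip": -0.3,"travel": [0,0,0],"dr": [0,0,0]}
    - {"grip": -0.3,"travel": [0,0,0],"dr": [0,0,0]}
    - {"grip": -0.3,"travel": [0,0,0],"dr": [0,0,0]}

```text
time: 22.65
eef_pos: [0.5244, -0.1676, 0.1083]
tcp_rot: [[0.99, 0.142, 0.0], [0.142, -0.99, 0.0], [0.0, -0.0, -1.0]]
force: [0.9, -0.2, -0.2]
width: 0.651
finger_force: 0.0
```

Emit:
apply_moves:
  commands:
    - {"grip": -0.3,"travel": [0,0,-0.5],"dr": [0,0,0]}
    - {"grip": -0.3,"travel": [0,0,-1.5],"dr": [0,0,0]}
    - {"grip": -0.3,"travel": [0,0,-3],"dr": [0,0,0]}
    - {"grip": -0.3,"travel": [0,0,-4],"dr": [0,0,0]}
    - {"grip": -0.3,"travel": [0,0,-3],"dr": [0,0,0]}
    - {"grip": -0.3,"travel": [0,0,0],"dr": [0,0,0]}
    - {"grip": -0.3,"travel": [0,0,0],"dr": [0,0,0]}

```text
time: 23.52
eef_pos: [0.5243, -0.1675, 0.2284]
tcp_rot: [[0.99, 0.142, 0.0], [0.142, -0.99, -0.0], [0.0, 0.0, -1.0]]
force: [0.1, 0.3, -0.0]
width: 0.645
finger_force: 0.0
```

```bash
python3 snap.py w10; python3 -c "
import cv2
a=cv2.imread('pics/w10.png')[0:300,160:480]
cv2.imwrite('pics/z4.png',cv2.resize(a,(640,600)))"
```

```text
[ 0.5243 -0.1675  0.2284] [[0.9898, 0.1423, 0.0001], [0.1423, -0.9898, -0.0], [0.0001, 0.0, -1.0]] [ 0.05517273  0.31425596 -0.00506258] 23.525
```

View pics/z4.png

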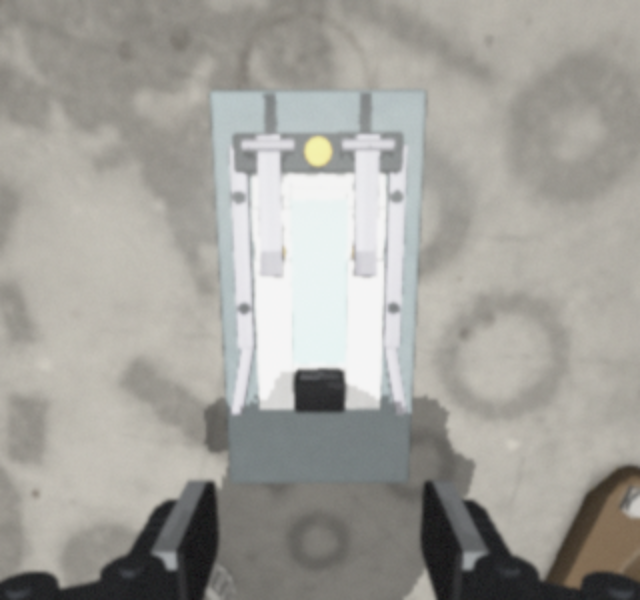

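The carrier sits between the strips with its front edge at the stop bar (row 172). Both clips lie down with their noses in the grooves (row ~255), and the gripper is clear.

```bash
python3 -c "
from cell import arm
print(arm.hand_in())"
```

```text
the job is handed in; nothing more can be done
None
```

The carrier is seated against the stop with both clips snapped into its grooves, and it was released and handed in at about 23.6 s; pushing in peaked at about 7 N and no bystander was touched.

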